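# Click the aperture wheel to full field and open the shutter

### The job

The dish under the lamp of the small exposure stand is to get the full field of light. With the shutter still closed, click the stand's aperture wheel round with a fingertip on the tabs of its edge until the largest of its six holes rests under the lamp, then push the shutter's upright plate in as far as it goes. Push gently, pick nothing up, and leave the dish and the other things on the bench where they are.

Things in the scene. Friction and masses are not known exactly. Their poses are not given: they have to be found in the camera images.
- stand: Exposure stand, fixed to the table: white base 172 x 112 mm, its top 14 mm up; at the far end a white column, a black finned lamp head (45 mm across, top 152 mm up) on a flat black shutter housing. Origin on the table below the wheel's axis, z up, +x from there to lamp and column (base x -66 to 106, y -56 to 56 mm). Its -x side faces the robot; there the wheel is free from above.
- wheel (a joint): Angle of the black aperture wheel (rad), about the vertical axis through the stand's origin, growing anticlockwise seen from above; no end stops, turns either way. A sprung roller makes it rest at each multiple of pi/3 (60 deg); at 0 or any full turn the largest hole is under the lamp. 2 to 3 N at a tab moves it; pushed more than 30 deg from a rest it snaps on to the next by itself.
- wheel_centre (a point): Centre of the wheel's top face. Disc 100 mm across, 12 mm thick, 80 to 92 mm above the table, with six thumb tabs 13 mm wide standing out to 63.5 mm from the axis. At rest the tabs point 30, 90, 150, 210, 270 and 330 deg from the stand's +x; those at 150 and 210 are nearest the robot.
- large_hole (a point): Centre of the wheel's largest hole, on its top face; turns with the wheel. The holes sit in bright discs 34 mm from the axis; those of 24 (largest), 17, 12, 8, 5 and 3 mm diameter are under the lamp at wheel angles 0, 60, 120, 180, 240 and 300 deg.
- lamp_axis (a point): Where the lamp's vertical axis meets the wheel's top face, 34 mm from the wheel's axis on the stand's +x side, hidden from above by the lamp head.
- shutter (a joint): Travel of the shutter blade (m): 0 closed, 0.026 fully open against its stop; it slides along the stand's -y with about 1.2 N of friction and stays where it is left.
- shutter_plate (a point): Centre of the outer face of the shutter's upright black push plate, on the stand's +y side of the lamp: 26 mm wide (stand x), 5 mm thick, 98 to 131 mm above the table. Pushed along the stand's -y, to the lamp, it opens the shutter; it goes from 66 to 40 mm beside the lamp's axis. The wheel lies below its path: keep the fingertip over 95 mm above the table.
- dish: Clear Petri dish, 73 mm across, 12 mm high, loose on the base under the lamp; origin at the centre of its underside. Leave alone.
- dust_cap: Black round cap, 36 mm across, 14 mm high, loose on the front of the base beside the wheel; origin at the centre of its underside. Leave alone.
- loupe: Black stand loupe, 37 mm across, 31 mm high, loose on the table left of the stand; origin at the centre of its underside. Leave alone.
- coverslip_box: Small box, 37 x 37 x 18 mm, loose on the table; origin at the centre of its underside. Leave alone.
- tweezers: Steel tweezers, 114 mm long, lying loose near the table's front edge. Leave alone.
- marker: Marker pen, 124 mm long, 12 mm thick, lying loose in front of the stand. Leave alone.
- microscope_front (a point): The microscope's viewing tube where it comes nearest to the robot, 0.35 m above the table. The microscope fills the space behind it (y -0.15 to 0.35 m, up to 0.8 m high), left of the stand and behind it: swing the arm past on its near side, closer to the robot than this point. Leave alone.

How it is judged (in metres and radians):
On the way, in this order (a step that is already met when the one before it is completed fails the run):
1. the largest hole rests under the lamp, the shutter still closed (horizontal distance between large_hole and lamp_axis below 0.002 m and value of joint shutter below 0.006 m), for 0.3 s.
2. the shutter is pushed fully open (value of joint shutter above 0.0235 m), for 0.2 s.
At the end, for the whole second after the job is handed in: The largest hole rests in its click under the lamp (centres within 2 mm, wheel still) and the shutter is open to its stop (at least 23.5 of 26 mm) (horizontal distance between large_hole and lamp_axis below 0.002 m and value of joint shutter above 0.0235 m and velocity of joint wheel between -0.05 and 0.05 rad/s); the robot touches nothing.
It fails at once if the shutter opened (more than 8 mm) while the largest hole was not under the lamp (centre more than 6 mm off) (value of joint shutter above 0.008 m and horizontal distance between large_hole and lamp_axis above 0.006 m).
It fails at once if the dish moved by more than 8 mm or was lifted (distance of dish from where it was at the start of the episode above 0.008 m).
It fails at once if the dust cap moved by more than 10 mm or was lifted (distance of dust_cap from where it was at the start of the episode above 0.01 m).
It fails at once if another loose thing on the bench moved by more than 15 mm or was lifted (distance of any of loupe, coverslip_box, tweezers, marker from where it was at the start of the episode above 0.015 m).
It fails at once if the stand was pushed with more than 30 N (contact force between any of the arm, the fingers and stand above 30 N).
It also fails if it takes over 51 s, if anything falls off the work surface, if the arm or the gripper's body presses on something with over 40 N, if the wrist force passes 120 N, or if a joint passes its speed limit or range.

### The arm

A 6-joint arm with a two-finger parallel gripper is mounted at the origin on a cart in front of the work surface, level with it; the furniture and walls round the work are solid. World frame = base frame: x ahead of the robot, y to its left, z up, the work surface at z = 0. Lengths are in mm, angles in degrees, forces in N, time in s.
With the tool pointing down it reaches from about 350 to 850 mm from the base axis. Payload 8.1 kg.
Tool frame: the origin (TCP) lies on the centre line of the jaws, within the pads' length; the fingertips stand 19 mm ahead of it and the grasp point (between the pads) is the TCP; z points along the fingers, y is the direction in which the jaws open and shut (so a half turn about z gives the same grasp; the last joint's range is limited). The gripper opens to 85 mm and grips with 20 to 120 N. Pads are 22 mm wide; open, the fingers measure 114 mm over their backs; the gripper's body (76 mm by 85 mm) begins 54 mm behind the grasp point. The pads swing forward as they close: fully open they stand 13 mm farther back than shut.
Start: joints at [-71.184, 7.471, 85.268, -0, 87.261, -4.893], TCP at [241.275, -549.356, 250.292] pointing down, gripper open.
Joint ranges: [-169.43, 169.43], [-51.17, 129.36], [1.28, 143.12], [-76.62, 256.62], [0, 156.53], [-152.29, 152.29]. Speed limits (degrees/s): [136.94, 136.94, 159.86, 180, 180, 180].

### API

Orientations are given as [roll, pitch, yaw] about the fixed x, y, z axes, in that order (R = Rz(yaw) Ry(pitch) Rx(roll)).
In Python, from bench import r, viewer gives the robot as it stands.
- The arm moves only by the tool carry_out, never from a script. Its argument "commands" is a list that holds one entry, the list of rows, each a list of 7 numbers: the finger opening in mm, from 0 to 85.4, then the shift along the tool's x, y, z in mm, then the turn, a rotation vector about the tool's x, y, z in degrees. A call has 1 to 5 rows; each row is the pose to reach, as a shift and turn from the pose commanded when the call began, along the tool's axes at that moment; what a row does not reach only later rows make up. A row lasts 1/8 s, in which the tool goes at most 62.5 mm and 10.7 degrees, less where a joint would pass 70% of its speed; a pose out of reach is approached as far as the arm can. A call with a gripper value outside its range is refused whole. The fingers move at their own pace and stop on an object; "grip_force" is the grip in N (left out, the last holds). Time passes only in rows, so rows that repeat a pose let the fingers close. It gives the time, the measured TCP pose, the force and the opening at its end, in the units of the state.
- r.sense(): the state, without advancing time (a new reading comes with each control period).
- viewer.snapshot(name): name is "scene" or "side" or "wrist"; returns the picture (480x640x3 uint8, red, green, blue); there is no depth.
- viewer.calibration(name): a dict with "camera_matrix" (3x3 intrinsics, pixels), "k1" (the pictures are not rectified: a ray, as slopes to the right and down, at radius r is drawn at 1 + k1 r^2 times it, then the intrinsics apply), "rvec" (rotation vector, rad) and "tvec" (3), from world to camera coordinates, as OpenCV has them. Camera axes: x right, y down, z forward; pixel columns grow to the right and rows downward; lengths in mm; the calibration is good to about 2 mm. A picture is of the moment at which its call begins: read the wrist's pose just before it. calibration takes no time and is no camera call; for the wrist camera it gives the pose at the moment of the call.
- r.hand_in(): hands the job in, once; it reports no verdict.
The state is a dict: "time": time; "joint_pos": joint angles; "qd": joint speeds; "joint_efforts": joint torques, N m; "tool_pos": TCP position; "tcp_rot": TCP orientation; "ft_force": force on the tool from outside, world axes, zero at the start; "wrist_torque": the same for the moment, N m; "finger_gap": finger opening in mm.
Only numpy, scipy, OpenCV 4.12 (cv2) and the standard library are available. Lean on these libraries where they do the work, as an engineer would, in place of code of your own. Each camera call takes 0.05 s, during which the arm holds its last target. There are 200 camera calls.

## Working session

There is one attempt and no reset: what is moved stays moved. The work goes in short steps, Python scripts to look and compute and a tool call to move; the robot and the scene stay as the last step left them, time stands still between calls to the robot, and variables do not carry over. Pictures are saved under pics/ and viewed, about 8 in all and at most 12, crops included, and the job is handed in when it is done.

Besides the shell and the picture viewer there is one more tool, called after "Request:" in YAML: its name, and indented under it one key for each argument. carry_out: Moves the arm, as the interface text tells. Its arguments: {"type":"object","properties":{"commands":{"type":"array","items":{"type":"array","items":{"type":"array","items":{"type":"number"}}}},"grip_force":{"type":"number"}},"required":["commands"]}

```bash
mkdir -p pics; cat > h.py <<'E'
import numpy as np, cv2
from bench import r, viewer
def save(n,f):
    im=viewer.snapshot(n); cv2.imwrite(f'pics/{f}.png',im[:,:,::-1]); return im
def cal(n):
    c=viewer.calibration(n); return np.array(c['camera_matrix'],float),float(c['k1']),cv2.Rodrigues(np.array(c['rvec'],float))[0],np.array(c['tvec'],float).ravel()
def ray(c,p):
    K,k,R,t=c; d=np.array([k,0,0,0,0.])
    q=cv2.undistortPoints(np.array([[p]],float),K,d).ravel()
    return -R.T@t, R.T@np.array([q[0],q[1],1])
def onz(c,p,z):
    o,d=ray(c,p); return o+d*(z-o[2])/d[2]
def proj(c,P):
    K,k,R,t=c
    return cv2.projectPoints(np.array(P,float).reshape(-1,1,3),cv2.Rodrigues(R)[0],t,K,np.array([k,0,0,0,0.]))[0].reshape(-1,2)
E
python3 - <<'E'
from h import *
a=save('scene','a'); b=save('side','b')
for n in('scene','side'):
    c=cal(n); print(n,c[0][0,0],c[1],-c[2].T@c[3])
print(r.sense())
E
```

```text
scene 622.2631737127404 0.05134457846112387 [-108.87151437  550.78414338  967.29094678]
side 473.5637680499824 -0.06971404814459907 [  11.19892624  333.25004998 1088.89189181]
{'time': 0.1, 'joint_pos': array([-7.11838112e+01,  7.51122433e+00,  8.53243775e+01,  2.00300918e-03,
        8.72623053e+01, -4.89237145e+00]), 'qd': array([-0.02036953, -0.10392181, -0.19649034,  0.08336456,  0.01215628,
       -0.01169812]), 'joint_efforts': array([ 2.15742439e-03, -5.70954001e+01, -5.01940835e+01, -1.08471472e-04,
        8.21398658e-03,  6.24786503e-05]), 'tool_pos': array([ 241.13491769, -548.89287328,  249.33186912]), 'tcp_rot': array([-1.79902620e+02, -1.03432015e-02,  2.37084541e+01]), 'ft_force': array([ 0.31764665, -0.35790849,  0.15944355]), 'wrist_torque': array([ 0.00146391, -0.06801218,  0.01074553]), 'finger_gap': 85.34007833279873}
```

View pics/a.png

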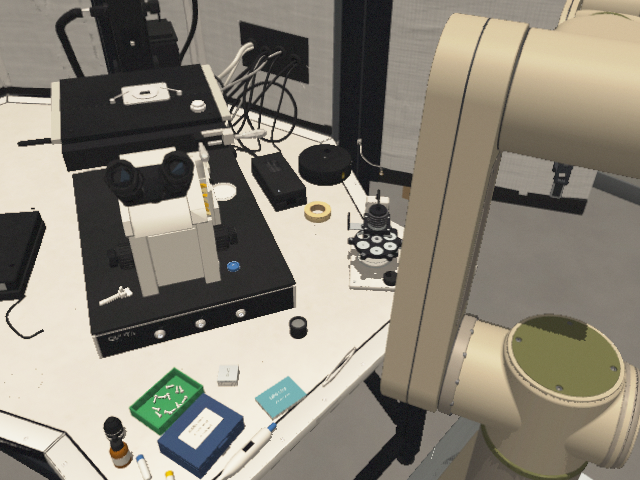

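View pics/b.png

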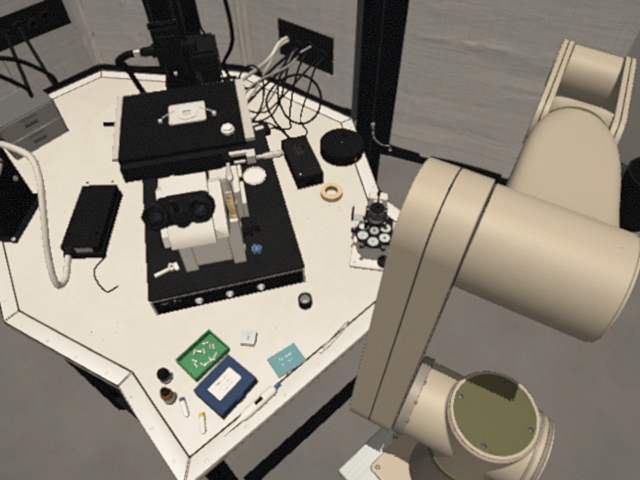

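The stand is at about (376,240) in the scene picture and (373,235) in the side picture, partly hidden by the arm. The microscope is left of it. Next I zoom in and compute rough positions.

```bash
python3 - <<'E'
from h import *
a=cv2.imread('pics/a.png'); 
x0,y0=330,180
cv2.imwrite('pics/a2.png',cv2.resize(a[y0:y0+120,x0:x0+80],None,fx=5,fy=5,interpolation=cv2.INTER_CUBIC))
c=cal('scene')
print(onz(c,(376,241),92),onz(c,(350,287),14),onz(c,(366,197),120))
c=cal('side'); print(onz(c,(373,235),92),onz(c,(350,265),14))
c=cal('wrist'); print(c[0],-c[2].T@c[3],c[2][2])
E
```

```text
[ 502.5304466  -307.23085241   92.        ] [ 501.18630991 -221.4935903    14.        ] [ 599.05927609 -388.96651723  120.        ]
[ 499.13721362 -300.25099665   92.        ] [ 507.41809464 -226.80448854   14.        ]
[[357.29627185   0.         318.19377363]
 [  0.         357.29627185 235.5168263 ]
 [  0.           0.           1.        ]] [ 310.76607919 -519.0826263   372.85145146] [-0.27471291 -0.11923444 -0.9541048 ]
```

View pics/a2.png

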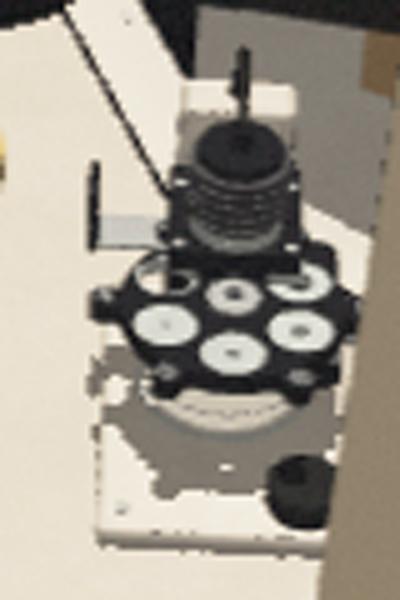

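Request:
carry_out:
  commands:
    - [[0, 50, -24, -24, 0, 0, 0], [0, 102, -48, -48, 0, 0, 0], [0, 154, -72, -72, 0, 0, 0], [0, 206, -97, -96, 0, 0, 0], [0, 258, -122, -120, 0, 0, 0]]

```text
time: 0.72
tool_pos: [429.2, -332.2, 370.6]
tcp_rot: [-180.0, 0.0, 23.7]
ft_force: [0.5, -0.4, -0.5]
finger_gap: 0.1
```

```bash
python3 - <<'E'
from h import *
s=r.sense(); print(s['time'],s['tool_pos'],s['tcp_rot'],s['joint_pos'],s['finger_gap'])
np.save('cw.npy',np.array(cal('wrist'),dtype=object),allow_pickle=True)
a=save('wrist','w1'); save('scene','s1'); save('side','d1'); c=cal('wrist'); print(-c[2].T@c[3])
E
```

```text
0.725 [ 429.21502997 -332.21579517  370.64937631] [-1.79969305e+02  1.22443956e-02  2.36976815e+01] [-4.31535401e+01 -2.40510403e+00  8.30089457e+01  8.19385976e-04
  9.94291956e+01  2.31489157e+01] 0.127474583728756
[ 499.61188428 -301.50597024  495.4847756 ]
```

View pics/w1.png

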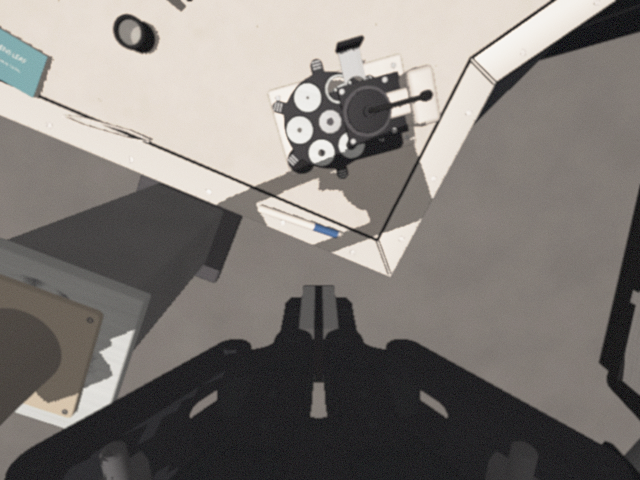

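The wrist picture shows the whole stand: wheel hub near (330,121), lamp top at (366,111), plate at (350,45), dust cap near (300,160), marker in front at (300,220). I zoom in to read the holes.

```bash
python3 - <<'E'
from h import *
a=cv2.imread('pics/w1.png'); 
x0,y0=255,30
cv2.imwrite('pics/w1z.png',cv2.resize(a[y0:y0+150,x0:x0+200],None,fx=4,fy=4,interpolation=cv2.INTER_CUBIC))
c=cal('wrist'); print([onz(c,p,92).round(1) for p in((330,121),(307,98),(299,130),(321,153))])
E
```

```text
[array([ 508. , -312.8,   92. ]), array([ 519.2, -281. ,   92. ]), array([ 485.8, -286. ,   92. ]), array([ 473.3, -317.8,   92. ])]
```

View pics/w1z.png

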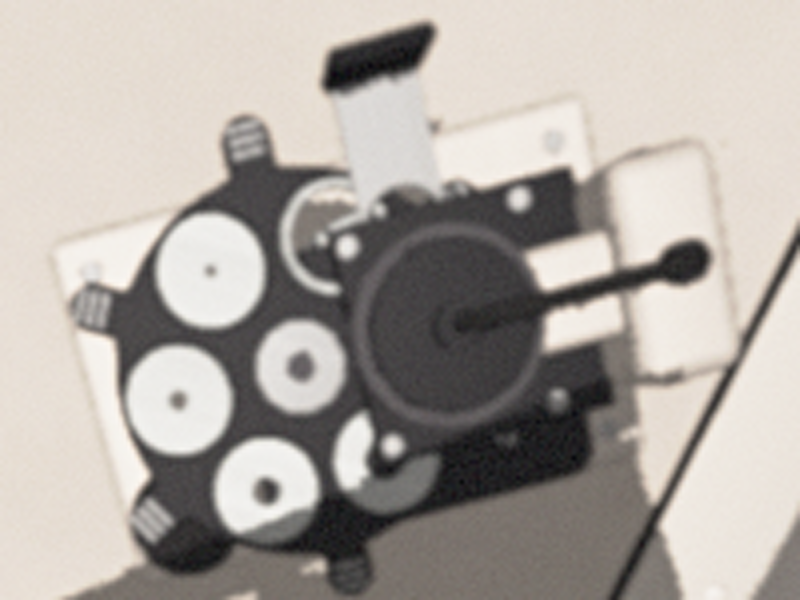

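The largest hole sits at about +60° of the stand (zoomed 325,235) and the 3/5/8/12 mm holes follow at 120/180/240/300°. So the wheel is at 60° and needs one click clockwise, by pushing the tab at 210° toward 150°. Next I fit the pose and plan waypoints.

```bash
cat >> h.py <<'E'
def stand():
    return np.load('stand.npy')
def s2w(x,y):
    cx,cy,t=stand(); a=np.radians(t); return np.array([cx+x*np.cos(a)-y*np.sin(a),cy+x*np.sin(a)+y*np.cos(a)])
def delta(pos,yaw,tgt):
    "tool-axes shift from pos (tool down, yaw) to tgt"
    a=np.radians(yaw); d=np.array(tgt)-pos
    return np.array([np.cos(a)*d[0]+np.sin(a)*d[1],np.sin(a)*d[0]-np.cos(a)*d[1],-d[2]]).round(1)
E
python3 - <<'E'
from h import *
c=cal('wrist')
zz=np.array([(210,271),(178,401),(266,490),(301,367)])/4+[255,30]
W=np.array([onz(c,p,92)[:2] for p in zz]); print(W.round(1))
# rigid fit from discs at 120,180,240
A=np.radians([120,180,240]); z=34*np.exp(1j*A); w=W[:3]@[1,1j]
t=np.angle(((w-w.mean())*np.conj(z-z.mean())).sum()); o=w.mean()-np.exp(1j*t)*z.mean()
print(o,np.degrees(t),abs(w-o-np.exp(1j*t)*z))
np.save('stand.npy',[o.real,o.imag,np.degrees(t)])
# checks: lamp top, plate top edges
print('plate px expected (outer/inner top):',((proj(c,[[*s2w(x,y),131] for x in(21,47) for y in(66,61)])-[255,30])*4).round())
print('lamp',(proj(c,[[*s2w(34,0),152]])-[255,30])*4, 'base corners',((proj(c,[[*s2w(-66,56),14],[*s2w(106,56),14]])-[255,30])*4).round())
for n in('scene','side'):
    cc=cal(n); print(n,proj(cc,[[*s2w(0,0),92],[*s2w(-34,0),92],[*s2w(34,66),131]]).round(1))
s=r.sense(); p=s['tool_pos']
for a in(240,220,200,188):
    q=s2w(66*np.cos(np.radians(a)),66*np.sin(np.radians(a))); print(a,q, delta(p,23.7,[*q,96]))
E
python3 -c "
import cv2
a=cv2.imread('pics/s1.png')[180:300,330:430];b=cv2.imread('pics/d1.png')[180:300,330:430]
import numpy as np
cv2.imwrite('pics/sd.png',cv2.resize(np.hstack([a,b]),None,fx=4,fy=4,interpolation=2))"
```

```text
[[ 519.6 -281.4]
 [ 485.8 -286.6]
 [ 474.  -318. ]
 [ 507.4 -313.4]]
(507.3741435870363-312.9803132674433j) -51.08208373849645 [0.12627455 0.21763117 0.29820326]
plate px expected (outer/inner top): [[323.  49.]
 [328.  72.]
 [433.  16.]
 [438.  40.]]
lamp [[453.38220594 324.30427884]] base corners [[ 43. 244.]
 [582.  88.]]
scene [[375.9 238.8]
 [376.  248.8]
 [346.9 214.2]]
side [[374.  230.7]
 [373.  240.6]
 [351.8 209.1]]
240 [ 442.17198856 -323.21158783] [ 14.3  -3.4 275.9]
220 [ 442.60485765 -300.29411607] [ 23.9 -24.2 275.9]
200 [ 450.84985852 -278.90678691] [ 40.  -40.4 275.9]
188 [ 459.16933425 -267.89931554] [ 52.1 -47.2 275.9]
```

View pics/sd.png

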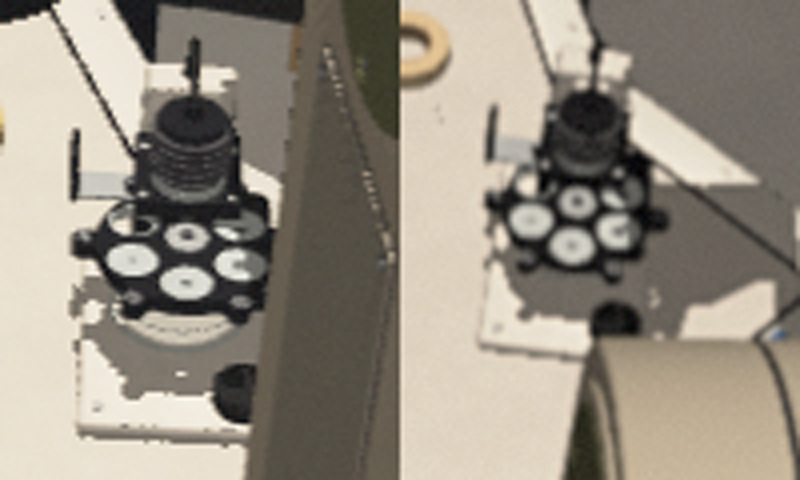

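The views agree with the fitted pose: in the left crop the plate is at (72,165) and the hub at (187,235), and the predicted plate, lamp and base corners fall within a few pixels. Now I approach beside the wheel.

Request:
carry_out:
  commands:
    - [[0, 4, -1, 55, 0, 0, 10], [0, 7, -2, 110, 0, 0, 20], [0, 11, -3, 165, 0, 0, 30], [0, 14, -3, 220, 0, 0, 40], [0, 14, -3, 220, 0, 0, 40]]

```text
time: 1.5
tool_pos: [435.9, -323.3, 144.1]
tcp_rot: [-179.7, 0.6, -16.3]
ft_force: [-0.2, 0.4, 0.2]
finger_gap: -0.3
```

```bash
python3 - <<'E'
from h import *
s=r.sense(); p=s['tool_pos'];y=s['tcp_rot'][2]; print(s['time'],p,s['tcp_rot'],s['ft_force'])
save('wrist','w2')
for a in(240,230,220,210,200,190,186):
    q=s2w(66*np.cos(np.radians(a)),66*np.sin(np.radians(a))); print(a, delta(p,y,[*q,96]))
q=s2w(-110,-10); print('out',delta(p,y,[*q,96]))
E
```

```text
1.5 [ 435.9317797  -323.27420502  144.11651052] [-179.71752399    0.63196958  -16.28455045] [-0.19310749  0.35497734  0.16054166]
240 [ 6.  -1.8 48.1]
230 [  2.  -12.6  48.1]
220 [ -0.  -23.9  48.1]
210 [ -0.1 -35.4  48.1]
200 [  1.9 -46.8  48.1]
190 [  5.8 -57.6  48.1]
186 [  7.9 -61.7  48.1]
out [-30.3 -84.5  48.1]
```

View pics/w2.png

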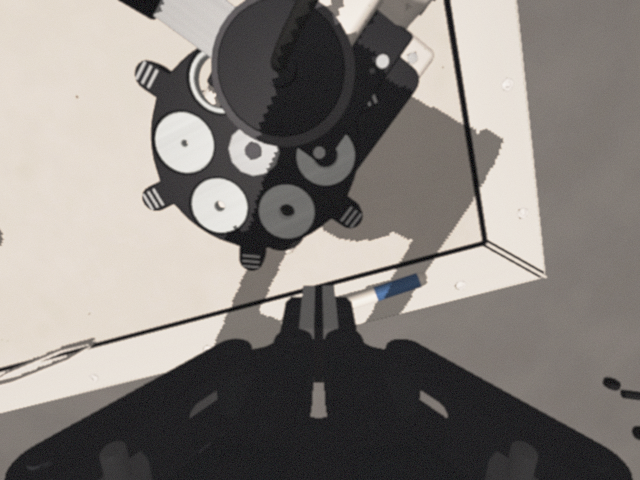

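Request:
carry_out:
  commands:
    - [[0, 1, -3, 20, 0, 0, 0], [0, 1, -3, 40, 0, 0, 0], [0, 1, -3, 54, 0, 0, 0], [0, 1, -3, 54, 0, 0, 0], [0, 1, -3, 54, 0, 0, 0]]

```text
time: 2.17
tool_pos: [442.5, -323.7, 97.8]
tcp_rot: [179.9, -0.1, -16.3]
ft_force: [0.1, -0.1, 0.7]
finger_gap: 0.3
```

Request:
carry_out:
  commands:
    - [[0, -2, -5, 0, 0, 0, 0], [0, -4, -11, 0, 0, 0, 0], [0, -5, -16, 0, 0, 0, 0], [0, -6, -22, 0, 0, 0, 0], [0, -6, -28, 0, 0, 0, 0]]

```text
time: 2.8
tool_pos: [444.0, -294.1, 96.4]
tcp_rot: [180.0, -0.0, -16.3]
ft_force: [-1.1, -2.0, -0.4]
finger_gap: 0.5
```

Request:
carry_out:
  commands:
    - [[0, 0, -5, 0, 0, 0, 0], [0, 1, -11, 0, 0, 0, 0], [0, 2, -17, 0, 0, 0, 0], [0, 4, -23, 0, 0, 0, 0], [0, 6, -28, 0, 0, 0, 0]]

```text
time: 3.42
tool_pos: [457.9, -268.6, 96.3]
tcp_rot: [-180.0, -0.0, -16.3]
ft_force: [-0.7, -0.0, 1.0]
finger_gap: -0.2
```

```bash
python3 - <<'E'
from h import *
save('wrist','w3'); s=r.sense(); p=s['tool_pos'];cx,cy,t=stand()
d=p[:2]-[cx,cy]; print(p,np.hypot(*d),np.degrees(np.arctan2(d[1],d[0]))-t,s['ft_force'])
E
```

```text
[ 458.21625914 -268.27265551   96.29587629] 66.44751511670307 188.79648152156324 [-0.02351088  0.9250851  -0.1482069 ]
```

View pics/w3.png

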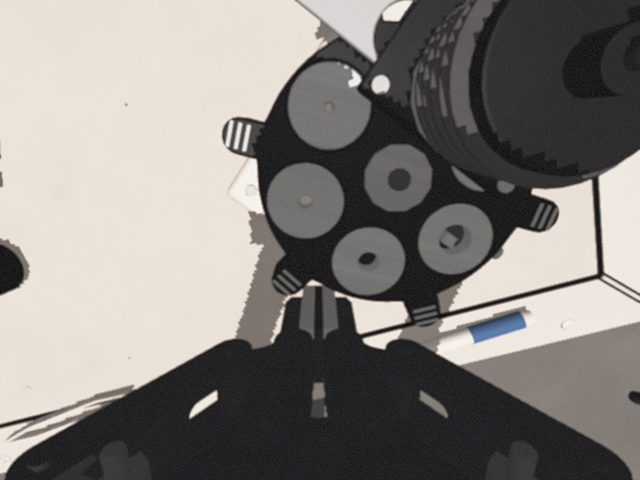

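The wheel has moved one step: the 3 mm hole is now at (330,105) and 5 mm at (305,200), with 8 mm at (368,260) facing the robot. I compute the angle, and retreat the finger outward.

```bash
python3 - <<'E'
from h import *
c=cal('wrist');cx,cy,t=stand()
for q in((398,180),(329,105),(305,200),(368,260),(455,238),(238,135),(288,280),(425,315)):
    w=onz(c,q,92)[:2]-[cx,cy]; print(q,np.hypot(*w).round(1),(np.degrees(np.arctan2(w[1],w[0]))-t).round(1)%360)
E
```

```text
(398, 180) 2.7 222.8
(329, 105) 33.3 82.2
(305, 200) 34.4 141.6
(368, 260) 34.5 199.6
(455, 238) 33.8 258.4
(238, 135) 57.3 111.9
(288, 280) 57.7 171.1
(425, 315) 59.0 229.5
```

Request:
carry_out:
  commands:
    - [[0, -15, -3, 0, 0, 0, 0], [0, -40, -10, -10, 0, 0, 0], [0, -55, -20, -50, 0, 0, 0], [0, -65, -30, -100, 0, 0, 0], [0, -65, -40, -150, 0, 0, 0]]

```text
time: 4.1
tool_pos: [405.8, -211.9, 247.7]
tcp_rot: [-180.0, 0.0, -16.3]
ft_force: [0.3, -0.8, -0.1]
finger_gap: 0.1
```

```bash
python3 - <<'E'
from h import *
c=cal('wrist'); a=save('wrist','w4'); save('scene','s4'); s=r.sense(); print(s['time'],s['tool_pos'],s['joint_pos'])
cx,cy,t=stand()
P=[[*s2w(34*np.cos(k),34*np.sin(k)),92] for k in np.radians([60,120,180,240])]
print(proj(c,P).round(),proj(c,[[cx,cy,92]]))
E
```

```text
4.2 [ 409.16511294 -213.47473162  253.28346346] [-3.39418916e+01 -1.52147035e+01  1.06624848e+02  2.62847198e-02
  8.79621938e+01  7.23058456e+01]
[[396.  -0.]
 [366.  45.]
 [384.  92.]
 [431.  96.]] [[414.03100767  49.84040161]]
```

View pics/w4.png

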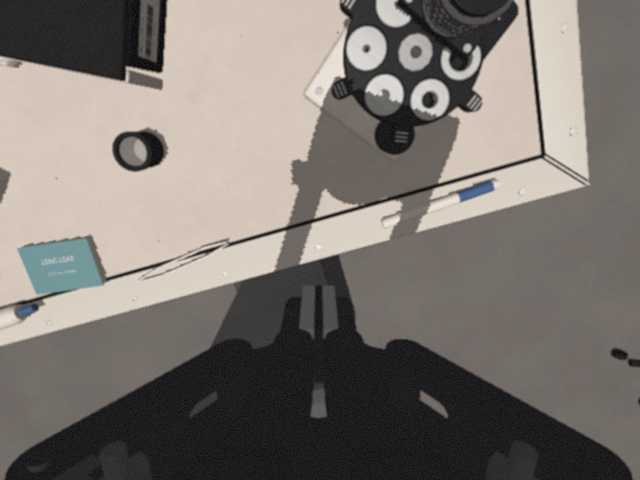

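The discs fall within 3 px of the predicted rest positions (366,45), (385,95), (431,98). The small-to-17 mm sequence around them puts the largest hole under the lamp. Next I plan the shutter push and locate the microscope front.

```bash
python3 - <<'E'
from h import *
a,b=cal('scene'),cal('side')
def tri(p,q):
    o1,d1=ray(a,p);o2,d2=ray(b,q)
    s=np.linalg.lstsq(np.c_[d1,-d2],o2-o1,rcond=None)[0]; x,y=o1+s[0]*d1,o2+s[1]*d2; return ((x+y)/2).round(),np.linalg.norm(x-y).round(1)
print('eyepieces',tri((120,172),(155,215)),tri((180,162),(202,207)))
for p in((293,300),(294,285),(235,150),(205,130)): print(p,onz(a,p,0).round(),onz(a,p,80).round())
p=r.sense()['tool_pos']; y=r.sense()['tcp_rot'][2]
for q,z in(((34,110),250),((34,110),125),((34,80),125)): w=s2w(*q); print(q,w.round(1),delta(p,y,[*w,z]),p)
E
```

```text
eyepieces (array([609., 185., 464.]), np.float64(0.7)) (array([563., 114., 468.]), np.float64(0.1))
(293, 300) [ 575. -118.    0.] [519. -63.  80.]
(294, 285) [ 606. -153.    0.] [547. -95.  80.]
(235, 150) [1128. -443.    0.] [1026. -361.   80.]
(205, 130) [1280. -458.    0.] [1165. -375.   80.]
(34, 110) [ 614.3 -270.3] [212.9  -2.8   3.3] [ 409.16511294 -213.47473162  253.28346346]
(34, 110) [ 614.3 -270.3] [212.9  -2.8 128.3] [ 409.16511294 -213.47473162  253.28346346]
(34, 80) [ 591.  -289.2] [195.7  21.8 128.3] [ 409.16511294 -213.47473162  253.28346346]
```

Request:
carry_out:
  commands:
    - [[0, 41, 2, -4, 0, 0, -10.5], [0, 82, 4, -4, 0, 0, -21], [0, 124, 6, -4, 0, 0, -31.5], [0, 166, 8, -4, 0, 0, -42], [0, 207, 9.5, -4, 0, 0, -52.5]]

```text
time: 4.82
tool_pos: [603.6, -280.1, 249.2]
tcp_rot: [-180.0, 0.0, 36.6]
ft_force: [0.4, -0.2, -0.2]
finger_gap: 0.2
```

Request:
carry_out:
  commands:
    - [[0, 0, 0, 0, 0, 0, -2.5], [0, 0, 0, 0, 0, 0, -2.5], [0, 0, 0, 0, 0, 0, -2.5]]

```text
time: 5.2
tool_pos: [602.2, -279.7, 250.1]
tcp_rot: [-180.0, 0.0, 38.6]
ft_force: [-0.4, 0.2, 0.1]
finger_gap: -0.0
```

```bash
python3 - <<'E'
from h import *
c=cal('wrist'); s=r.sense(); p=s['tool_pos'];y=s['tcp_rot'][2]; print(s['time'],p,s['tcp_rot'],s['ft_force'])
save('wrist','w5'); 
print('plate top corners outer/inner',proj(c,[[*s2w(x,y_),131] for x in(21,47) for y_ in(66,61)]).round())
print(delta(p,y,[*s2w(34,95),125]),delta(p,y,[*s2w(34,48),125]))
E
```

```text
5.2 [ 602.15587931 -279.65575534  250.10782719] [-1.79987384e+02  3.53483802e-03  3.86402340e+01] [-0.41053998  0.20659411  0.08955181]
plate top corners outer/inner [[301. 272.]
 [301. 278.]
 [336. 272.]
 [336. 278.]]
[  0.3   0.4 125.1] [-46.7   0.6 125.1]
```

View pics/w5.png

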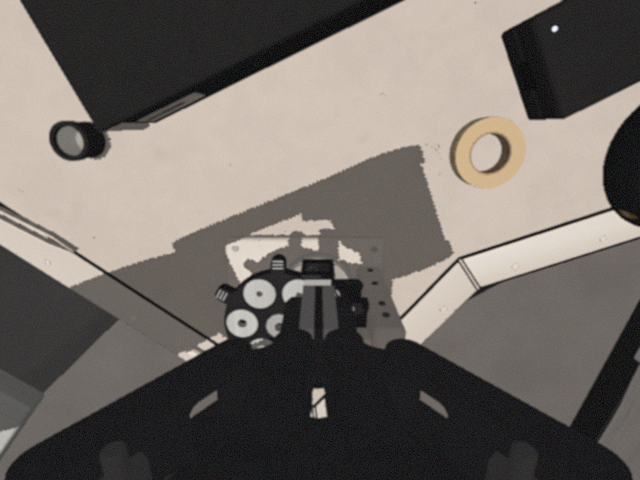

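The plate is at (303–333, 260–283), in line with the fingers at column 318 and agreeing with the prediction (301–336, 272–278). I descend beside it.

Request:
carry_out:
  commands:
    - [[0, 0, 0, 35, 0, 0, 0], [0, 0, 0, 70, 0, 0, 0], [0, 0, 0, 105, 0, 0, 0], [0, 0, 0, 125, 0, 0, 0], [0, 0, 0, 125, 0, 0, 0]]

```text
time: 5.88
tool_pos: [601.3, -279.2, 123.8]
tcp_rot: [-179.8, 0.1, 38.7]
ft_force: [-0.9, 1.1, 0.3]
finger_gap: -0.1
```

Request:
carry_out:
  commands:
    - [[0, -7, 0, 0, 0, 0, 0], [0, -11, 0, 0, 0, 0, 0], [0, -15, 0, 0, 0, 0, 0], [0, -19, 0, 0, 0, 0, 0], [0, -22, 0, 0, 0, 0, 0]]

```text
time: 6.5
tool_pos: [585.4, -293.7, 125.7]
tcp_rot: [180.0, -0.0, 38.7]
ft_force: [1.1, 0.3, 1.0]
finger_gap: 0.2
```

Request:
carry_out:
  commands:
    - [[0, -4, 0, 0, 0, 0, 0], [0, -8, 0, 0, 0, 0, 0], [0, -12, 0, 0, 0, 0, 0], [0, -15, 0, 0, 0, 0, 0], [0, -18, 0, 0, 0, 0, 0]]

```text
time: 7.12
tool_pos: [571.0, -304.9, 125.3]
tcp_rot: [-180.0, 0.0, 38.7]
ft_force: [0.6, 0.2, 0.1]
finger_gap: -0.1
```

```bash
cat > f.py <<'E'
from h import *
s=r.sense(); p=s['tool_pos'];cx,cy,t=stand();a=np.radians(t);d=p[:2]-[cx,cy]
print('stand xy',d@[np.cos(a),np.sin(a)],d@[-np.sin(a),np.cos(a)],'Fy_out',s['ft_force'][:2]@[-np.sin(a),np.cos(a)],s['ft_force'],p[2],s['time'])
E
python3 f.py
```

```text
stand xy 33.653428165610286 54.61743256834415 Fy_out 0.5782558207099405 [0.59516537 0.18336225 0.089261  ] 125.25712844699052 7.125
```

Request:
carry_out:
  commands:
    - [[0, -1, 0, 0, 0, 0, 0], [0, -2, 0, 0, 0, 0, 0], [0, -3, 0, 0, 0, 0, 0], [0, -3.5, 0, 0, 0, 0, 0], [0, -3.5, 0, 0, 0, 0, 0]]

```text
time: 7.75
tool_pos: [568.4, -307.0, 125.3]
tcp_rot: [-180.0, 0.0, 38.7]
ft_force: [0.6, 0.7, 0.2]
finger_gap: 0.2
```

```bash
python3 f.py
```

```text
stand xy 33.65789500290493 51.27479268247782 Fy_out 0.9081532433721267 [0.62350328 0.67340695 0.16905878] 125.25791233247979 7.75
```

Request:
carry_out:
  commands:
    - [[0, -0.7, 0, 0, 0, 0, 0], [0, -1.4, 0, 0, 0, 0, 0], [0, -2, 0, 0, 0, 0, 0], [0, -2, 0, 0, 0, 0, 0]]

```text
time: 8.25
tool_pos: [567.7, -307.5, 125.3]
tcp_rot: [180.0, -0.1, 38.7]
ft_force: [4.9, 4.3, -1.1]
finger_gap: 0.2
```

```bash
python3 f.py
```

```text
stand xy 33.62938329156263 50.36938865066306 Fy_out 6.560144449200839 [ 4.93707716  4.32798472 -1.06878764] 125.3235367407291 8.25
```

The push stopped at 50.4 mm with force rising to 6.6 N, which is the stop at the expected place. Now I retreat.

Request:
carry_out:
  commands:
    - [[0, 10, 0, 0, 0, 0, 0], [0, 30, 0, 0, 0, 0, 0], [0, 42, 0, -40, 0, 0, 0], [0, 42, 0, -90, 0, 0, 0], [0, 42, 0, -140, 0, 0, 0]]

```text
time: 8.88
tool_pos: [600.4, -280.7, 266.4]
tcp_rot: [-180.0, 0.0, 38.8]
ft_force: [1.3, 0.1, 0.8]
finger_gap: 0.1
```

Request:
carry_out:
  commands:
    - [[0, -30, -40, 0, 0, 0, 10], [0, -60, -80, 0, 0, 0, 20], [0, -90, -120, 0, 0, 0, 30], [0, -120, -120, 0, 0, 0, 40], [0, -120, -120, 0, 0, 0, 50]]

```text
time: 9.5
tool_pos: [430.3, -263.6, 265.8]
tcp_rot: [179.9, -0.0, -11.7]
ft_force: [1.1, 0.5, -0.2]
finger_gap: 0.1
```

```bash
python3 - <<'E'
from h import *
s=r.sense(); print(s['time'],s['tool_pos'],s['tcp_rot'],s['ft_force'],s['qd'].round(1))
c=cal('wrist'); w=save('wrist','w6'); a=save('scene','s6')
P=[[*s2w(34*np.cos(k),34*np.sin(k)),92] for k in np.radians([60,120,180,240,300])]
print('discs',proj(c,P).round()); 
for y in(66,40): print('plate outer top',y,proj(c,[[*s2w(x,y),131] for x in(21,47)]).round(), 'scene',proj(cal('scene'),[[*s2w(34,y),131]]).round())
cv2.imwrite('pics/chk.png',np.hstack([w[:,:,::-1],cv2.resize(a[180:300,330:370,::-1],(160,480),interpolation=2)]))
E
```

```text
9.5 [ 430.27733436 -263.62038083  265.78942162] [ 1.79947088e+02 -2.07662678e-02 -1.16899493e+01] [ 1.13138399  0.5300884  -0.16844825] [ 1.2  1.4 -1.5  0.9 -0.3 80.7]
discs [[344.  67.]
 [316. 104.]
 [331. 145.]
 [372. 153.]
 [401. 119.]]
plate outer top 66 [[309.  12.]
 [335. -24.]] scene [[347. 214.]]
plate outer top 40 [[340.  41.]
 [367.   6.]] scene [[359. 215.]]
```

View pics/chk.png

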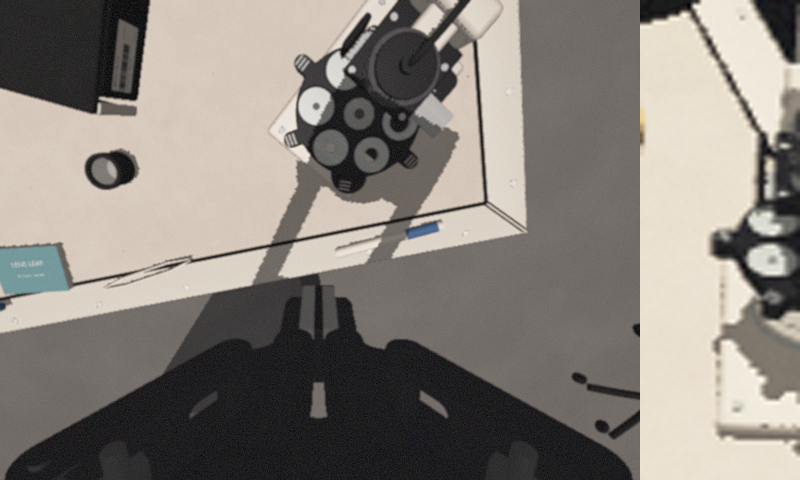

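Discs sit at their predicted rest places (316,104), (331,146), (372,154). The plate runs (343,50)–(370,12), matching the fully open prediction, and the blade shows on the far side at (435,113). I let the arm settle, then hand in.

Request:
carry_out:
  commands:
    - [[0, 0, 0, 0, 0, 0, 0], [0, 0, 0, 0, 0, 0, 0], [0, 0, 0, 0, 0, 0, 0], [0, 0, 0, 0, 0, 0, 0]]

```text
time: 10.1
tool_pos: [431.1, -263.3, 265.2]
tcp_rot: [-180.0, 0.0, -11.2]
ft_force: [-0.1, -0.2, 0.6]
finger_gap: -0.2
```

```bash
python3 -c "
from h import *
print(r.sense()['qd'].round(2)); print(r.hand_in())"
```

```text
[-0.08 -0.13  0.15 -0.06 -0.01  0.26]
the job is handed in; nothing more can be done
None
```

The dish should now have the full field of light. I turned the aperture wheel one click clockwise by its tab and pushed the shutter plate in to its stop. Then I drew the arm clear and handed the job in at about 10 s. Hand-in gives no verdict, so this rests on my own checks.

- **Wheel:** in the last picture the visible discs sit within a pixel or two of their predicted rest positions. The largest hole is under the lamp head and cannot be seen directly; I inferred it from the order of the other holes.
- **Wheel during the push:** a picture just after it showed the wheel about 20° short of its rest. By the next picture, with the finger withdrawn, it had settled.
- **Shutter:** the force rose to about 6.6 N when the plate reached its fully open position. The last picture shows the plate there and the blade out on the far side.
- **Other things:** the other loose things I could see looked unmoved, judged by eye. I did not measure them, and the dish under the lamp was not checked separately.

No check failed.

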